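# Stand up, pack and latch away the navy sample cup

## Robot

A 6-joint arm with a two-finger parallel gripper is mounted at the origin on the work surface. World frame = base frame: x ahead of the robot, y to its left, z up, the work surface at z = 0. Lengths are in m, angles in rad, forces in N, time in s.
With the tool pointing down it reaches from about 0.35 to 0.85 m from the base axis. Payload 8.1 kg.
Tool frame: the origin (TCP) lies at the centre of the arm's flange, where the gripper is bolted on; the fingertips stand 186 mm ahead of it and the grasp point (between the pads) lies 167 mm ahead of it; z points along the fingers, y is the direction in which the jaws open and shut (so a half turn about z gives the same grasp; the last joint's range is limited). The gripper opens to 93 mm and grips with 3 to 60 N. Pads are 15 mm wide; open, the fingers measure 128 mm over their backs; the gripper's body (75 mm by 188 mm) begins 65 mm behind the grasp point.
Start: joints at [-1.311, 0.13, 1.488, -0, 1.523, -0.085], TCP at [0.203, -0.565, 0.405] pointing down, gripper open.
Joint ranges: [-2.96, 2.96], [-0.89, 2.26], [0.02, 2.5], [-1.34, 4.48], [0, 2.73], [-2.66, 2.66]. Speed limits (rad/s): [2.39, 2.39, 2.79, 3.14, 3.14, 3.14].

## Interface

Orientations are given as a rotation vector (axis times angle).
In Python, from plant import robot, viewer, order gives the robot as it stands.
- The arm moves only by the tool apply_moves, never from a script. Its argument "deltas" is a list of rows, each a list of 3 entries, a list of its own where there are three numbers: the finger opening in mm, from 0 to 93, then the shift along the tool's x, y, z in mm, then the turn about the tool's z in rad. In form: [[grip, [dx, dy, dz], yaw], ...]. A call has 1 to 5 rows; each row shifts and turns the commanded pose from where the row before left it, along the tool's axes as they then stand; what a row does not reach is not made up. A row lasts 1/8 s, in which the tool goes at most 62.5 mm and 10.7 degrees, less where a joint would pass 70% of its speed; a pose out of reach is approached as far as the arm can. A call is refused whole if a number of a shift passes 62.5 or a number of a turn 0.188, either way. A call with a gripper value outside its range is refused whole. The fingers move at their own pace and stop on an object; "grip_force" is the grip in N (left out, the last holds). Time passes only in rows, so rows that do not move let the fingers close. It gives the time, the measured TCP pose, the force and the opening at its end, in the units of the state.
- robot.read_state(): the state, without advancing time (a new reading comes with each control period).
- viewer.read_camera(name): name is "scene" or "top" or "wrist"; returns the picture (400x640x3 uint8, blue, green, red); there is no depth.
- viewer.get_calibration(name): a dict with "fx", "fy", "cx", "cy" (pixels), "R" (3x3) and "t" (3): a world point X has camera coordinates R X + t. Camera axes: x right, y down, z forward; pixel columns grow to the right and rows downward; lengths in m; the calibration is good to about 2 mm. A picture is of the moment at which its call begins: read the wrist's pose just before it. get_calibration takes no time and is no camera call; for the wrist camera it gives the pose at the moment of the call.
- order.close_job(): hands the job in, once; it reports no verdict.
The state is a dict: "t": time; "q": joint angles; "dq": joint speeds; "joint_torque": joint torques, N m; "tool_pos": TCP position; "orientation": TCP orientation; "force": force on the tool from outside, world axes, zero at the start; "wrist_torque": the same for the moment, N m; "opening": finger opening in m.
Only numpy, scipy, OpenCV 4.12 (cv2) and the standard library are available. Lean on these libraries where they do the work, as an engineer would, in place of code of your own. Each camera call takes 0.05 s, during which the arm holds its last target. There are 200 camera calls.

## Task

Stand the navy cup up on its foot on the plywood board and let go, then take it again from above and set it gently, mouth up, on the floor of the empty pocket of the grey sample case. Then close the lid and swing the brass hasp down over the red spring catch, pressing firmly until it clicks home and stays, without ramming it. Leave the other cups, mugs, jar and tools where they are.

Things in the scene. Friction and masses are not known exactly. Their poses are not given: they have to be found in the camera images.
- cup: loose navy square ceramic cup, cream inside, 50 x 50 mm, 62 mm tall, 4 mm walls, about 0.15 kg. Origin at its centre, +x axis out of the mouth (rim and foot 31 mm away), y and z square to the side walls. Starts lying on its -z side on the board, mouth roughly towards +x, at one of two places 170 mm apart (the white cup has the other). Stood up: +x points up, origin 31 mm above the support.
- board: fixed plywood board on the bench, 260 (x) x 340 (y) x 6 mm; origin at the centre of its underside, z up.
- case: fixed grey sample case, 100 (x, front to back) x 260 (y) x 100 mm high without lid, 6 mm walls and floor; a middle wall makes two pockets, each 88 (x) x 121 (y) x 94 mm deep. Origin: centre of its underside; its front (-x) faces away from the robot. The pocket on the case's -y side is empty, the other holds a green cup.
- pocket (a point): centre of the floor of the empty pocket, 6 mm above the bench, axes as the case's (z up).
- lid (a joint): hinge of the grey lid (100 x 260 x 8 mm plate) along the case's back (robot-side) top edge: 0 shut, grows as it opens, up to 2.0 rad. Starts standing open at 1.6 to 1.85. Stiff: stays where left; about 2 to 6 N across its front edge moves it. Shut, its top is 109 mm above the bench.
- lid_hinge (a point): on the lid's hinge axis (along the case's y) at mid width, in the plane of the lid's inner face. Turns with the lid: -x points along the lid to its front edge 100 mm away, +z is its outward normal (up when shut); the outer face is 8 mm along +z.
- lid_edge (a point): middle of the lid's front edge, on its outer face; turns with the lid.
- hasp (a joint): hinge of the hasp on the lid's front edge. Lid shut: 0 = hanging down, latched, at its stop; pi/2 = level to the front; pi = up; limit 2.9. Starts at 1.7 to 2.5, stays where left (1 N swings it). The last 0.3 rad push the bar under the sprung catch: 8 to 15 N at the lip, then it snaps to 0 and stays. Swing it from above to under 0.4, then press in and down its arc: rubbing up lifts the lid.
- hasp_loop: brass hasp: flat loop 34 x 60 mm, 4 mm thick, opening 16 x 24 mm. Origin on its hinge pin (along y), 6 mm in front of the lid's front edge and 4 mm outside its inner face (104.5 mm above the bench when shut). -z points to the free end. Below the bar a 16 mm lip flares forward by 50 degrees; latched, its edge is 21 mm in front of the case's face, 47 mm above the bench: press there.
- hasp_bar (a point): centre of the hasp's cross bar (8 mm thick, along y), 46 mm from the pin. Latched: 58.5 mm above the bench, 6 mm in front of the case's front face.
- catch_point (a point): place of the red spring catch on the case front: a round nose 14 mm wide, 12 mm thick, about 66 mm above the bench, 12.5 mm in front of the face. It pokes out through the hasp's opening above the bar when latched, the hasp's bar passing beneath and behind it.
- white_cup: white square cup, same size as the navy one, standing mouth up (+x up) on the board; origin at its centre. Leave it.
- packed_cup: green square cup, same size, standing in the left pocket; origin at its centre. Leave it.
- mug_a: round blue mug, 82 mm wide, 85 mm tall, at the back; origin at the centre of its underside. Leave it.
- mug_b: round white mug, 82 mm wide, 85 mm tall, at the back; origin at the centre of its underside. Leave it.
- jar: amber glass jar, 60 mm wide, 75 mm tall, at the back; origin at the centre of its underside. Leave it.
- brush: brush 150 mm long lying near the robot; origin at mid length. Leave it.
- spatula: spatula 180 mm long lying near the robot; origin at mid length. Leave it.
Things that resemble listed ones, but are neither listed nor needed, are in the scene too. Of the things like the cup, leave any that is purple; of the rest the smaller one is meant.

How it is judged:
On the way, in this order (a step that is already met when the one before it is completed fails the run):
1. the navy cup stands upright on the board, let go (angle between cup's own x axis and vertical below 0.12 rad and height (world z) of cup between 0.033 and 0.042 m and horizontal distance between cup and pocket above 0.08 m and contact force between the fingers and cup below 0.05 N and linear speed of cup below 0.02 m/s), for 0.2 s.
2. the navy cup stands mouth up on the floor of the empty pocket, let go (angle between cup's own x axis and vertical below 0.12 rad and horizontal distance between cup and pocket below 0.05 m and z of cup in the frame of pocket between 0.025 and 0.037 m and linear speed of cup below 0.02 m/s and contact force between the fingers and cup below 0.05 N), for 0.2 s.
3. the lid is shut, the hasp not yet latched (value of joint lid below 0.05 rad), for 0.1 s.
4. the hasp is home over the catch (value of joint hasp below 0.08 rad and value of joint lid below 0.05 rad), for 0.2 s.
At the end, for the whole second after the job is handed in: the navy cup stands mouth up (within 0.12 rad) at rest on the floor of the empty pocket, the lid is shut (under 0.05 rad), the hasp is latched over the catch (under 0.08 rad) and nothing is held or touched (all of step 4 and angle between cup's own x axis and vertical below 0.12 rad and horizontal distance between cup and pocket below 0.05 m and z of cup in the frame of pocket between 0.025 and 0.037 m and linear speed of cup below 0.02 m/s and contact force between the fingers and hasp_loop below 0.05 N).
It fails at once if another cup, mug, jar or tool is shifted by more than 30 mm (distance of any of white_cup, packed_cup, mug_a, mug_b, jar, brush, spatula from where it was at the start of the episode above 0.03 m).
It fails at once if the hasp is rammed: more than 45 N on it (contact force between any of the fingers, the arm and hasp_loop above 45 N).
It fails at once if the navy cup is dropped or flung: out of the fingers it moves faster than 0.5 m/s (a fall of about 13 mm) (contact force between the fingers and cup below 0.05 N and linear speed of cup above 0.5 m/s).
It also fails if it takes over 72 s, if anything falls off the work surface, if the arm or the gripper's body presses on something with over 40 N, if the wrist force passes 120 N, or if a joint passes its speed limit or range.

## Working session

There is one attempt and no reset: what is moved stays moved. The work goes in short steps, Python scripts to look and compute and a tool call to move; the robot and the scene stay as the last step left them, time stands still between calls to the robot, and variables do not carry over. Pictures are saved under pics/ and viewed, about 8 in all and at most 12, crops included, and the job is handed in when it is done.

Besides the shell and the picture viewer there is one more tool, called after "Call:" as name(argument=value, ...), one argument or row to a line, values as JSON. apply_moves: Moves the arm, as the interface text tells. Its arguments: {"type":"object","properties":{"deltas":{"type":"array"},"grip_force":{"type":"number"}},"required":["deltas"]}

```bash
ls; mkdir -p pics; python3 - <<'E'
from plant import robot, viewer, order
import cv2,numpy as np
np.set_printoptions(precision=4,suppress=True)
for n in ("scene","top"):
    im=viewer.read_camera(n); cv2.imwrite(f"pics/{n}0.png",im); c=viewer.get_calibration(n); print(n,c)
print(robot.read_state())
E
```

```text
pics
scene {'fx': 508.19801280607663, 'fy': 508.19801280607663, 'cx': 326.4038305719317, 'cy': 199.27064590155948, 'R': array([[ 0.1517,  0.9884, -0.0002],
       [ 0.5278, -0.0812, -0.8455],
       [-0.8357,  0.1281, -0.534 ]]), 't': array([-0.0757, -0.1912,  1.6962])}
top {'fx': 389.54439216990016, 'fy': 389.54439216990016, 'cx': 322.41378431166265, 'cy': 198.0661899904925, 'R': array([[-0.0754, -0.9972,  0.0003],
       [-0.9748,  0.0737, -0.2104],
       [ 0.2098, -0.0161, -0.9776]]), 't': array([0.0212, 0.5321, 1.005 ])}
{'t': 0.1, 'q': array([-1.3114,  0.1311,  1.4892, -0.    ,  1.523 , -0.0854]), 'dq': array([ 0.0014, -0.0011, -0.004 ,  0.0006,  0.0009,  0.0016]), 'joint_torque': array([  0.0023, -56.1345, -49.3093,   0.0771,   0.0291,  -0.    ]), 'tool_pos': array([ 0.2028, -0.5645,  0.4038]), 'orientation': array([-3.0934, -0.5387,  0.0003]), 'force': array([-0.9113, -0.3357,  0.1791]), 'wrist_torque': array([-0.0341,  0.0457, -0.0071]), 'opening': 0.09266525586637246}
```

View pics/top0.png

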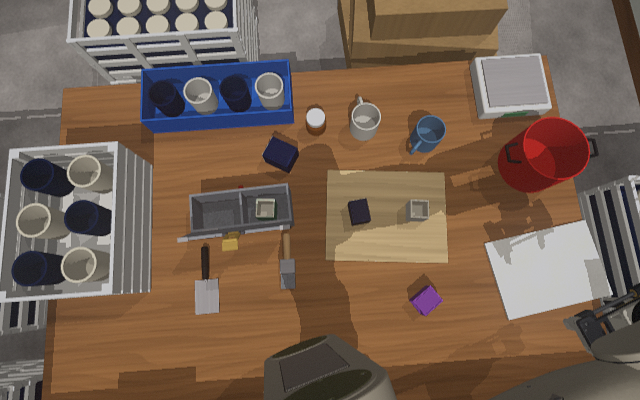

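View pics/scene0.png

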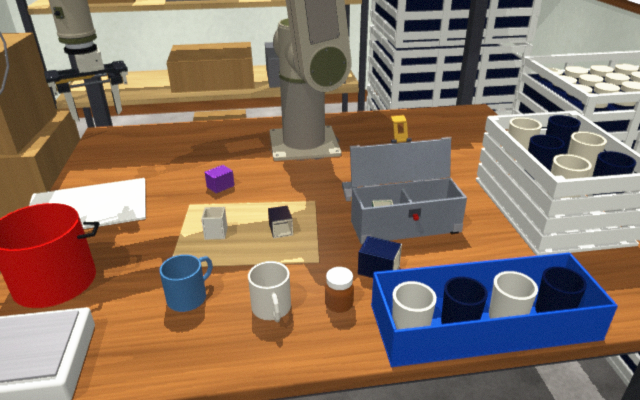

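The top view shows the navy square cup on the board at (359,212), the white cup at (418,210), and the case at (240,210) with its hasp at (231,242). Things that could be taken for the cup:
- navy, on the board (359,212)
- larger navy (281,153)
- purple (426,300)
- round navy ones in the crates, e.g. (235,92) and (45,175)

I choose (359,212), the smaller navy one on the board. In the scene view its mouth faces the camera at (281,225), which is towards +x.

```bash
cat > h.py <<'E'
from plant import robot, viewer, order
import cv2,numpy as np
np.set_printoptions(precision=4,suppress=True)
def ray(c,u,v):
    d=c["R"].T@np.array([(u-c["cx"])/c["fx"],(v-c["cy"])/c["fy"],1]); return -c["R"].T@c["t"],d
def onz(c,u,v,z):
    o,d=ray(c,u,v); return o+d*(z-o[2])/d[2]
def meet(c1,p1,c2,p2):
    (a,d),(b,e)=ray(c1,*p1),ray(c2,*p2)
    s=np.linalg.lstsq(np.c_[d,-e],b-a,rcond=None)[0]
    P,Q=a+s[0]*d,b+s[1]*e; return (P+Q)/2,np.linalg.norm(P-Q)
def proj(c,X):
    p=c["R"]@np.asarray(X,float)+c["t"]; return np.array([c["fx"]*p[0]/p[2]+c["cx"],c["fy"]*p[1]/p[2]+c["cy"]])
def tool():
    s=robot.read_state(); R=cv2.Rodrigues(np.array(s["orientation"]))[0]; return s["tool_pos"],R,s
E
python3 - <<'E'
from h import *
T=cv2.imread("pics/top0.png");S=cv2.imread("pics/scene0.png")
c=viewer.get_calibration("top")
hsv=cv2.cvtColor(T,cv2.COLOR_BGR2HSV)
m=((hsv[...,0]>105)&(hsv[...,0]<140)&(hsv[...,1]>80)&(hsv[...,2]<90)).astype(np.uint8)
roi=np.zeros_like(m);roi[180:245,330:400]=m[180:245,330:400]
k=max(cv2.findContours(roi,0,2)[0],key=cv2.contourArea)
r=cv2.minAreaRect(k);print(r);b=cv2.boxPoints(r)
for p in b: print(p,onz(c,*p,0.056)[:2])
print("case corners z=.1",[onz(c,*p,.1)[:2] for p in [(190,193),(290,184)]])
p,R,s=tool();print(p,R)
print("wrist",{k:v for k,v in viewer.get_calibration("wrist").items()})
a=cv2.resize(T[165:270,165:445],None,fx=2.8,fy=2.8,interpolation=2)
b2=cv2.resize(S[130:275,170:480],None,fx=2.5,fy=2.5,interpolation=2)[:300]
b2=cv2.copyMakeBorder(b2,0,0,0,max(0,a.shape[1]-b2.shape[1]),0)[:,:a.shape[1]]
cv2.imwrite("pics/crop1.png",np.vstack([a[:,:b2.shape[1]],b2]))
E
```

```text
((349.0, 202.0), (0.0, 0.0), 0.0)
[349. 202.] [ 0.5159 -0.0902]
[349. 202.] [ 0.5159 -0.0902]
[349. 202.] [ 0.5159 -0.0902]
[349. 202.] [ 0.5159 -0.0902]
case corners z=.1 [array([0.5625, 0.3265]), array([0.567, 0.064])]
[ 0.2028 -0.5645  0.4038] [[ 0.9411  0.338  -0.0005]
 [ 0.338  -0.9411  0.0016]
 [ 0.0001 -0.0017 -1.    ]]
wrist {'fx': 309.5293501256971, 'fy': 309.5293501256971, 'cx': 318.795193183656, 'cy': 194.7314011621669, 'R': array([[ 0.3379, -0.9412, -0.0026],
       [-0.913 , -0.3284,  0.2421],
       [-0.2287, -0.0794, -0.9703]]), 't': array([-0.5991, -0.0276,  0.391 ])}
```

View pics/crop1.png

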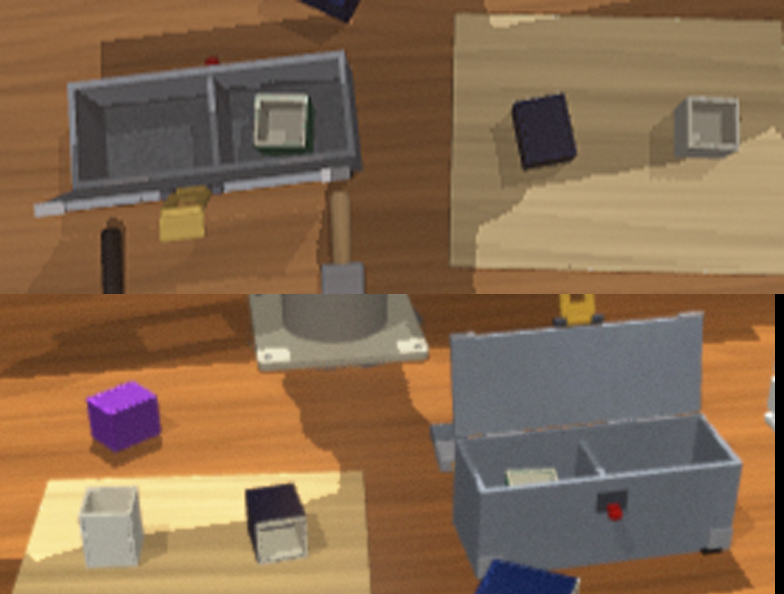

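The close crop confirms the choice: the navy cup lies with its cream mouth away from the robot. In the top view its outline is about (348,201), (367,198), (371,221), (352,225). The white cup stands clear of it. The hasp hangs over the lid on the robot side, and the spatula and brush lie behind the case.

```bash
cat >> h.py <<'E'
def plan(x,y,z,yaw):
    """print shift in tool axes (mm) and turn (rad) to bring grasp point to x,y,z and tool x to yaw"""
    p,R,s=tool(); g=p+R@[0,0,.167]; d=R.T@(np.array([x,y,z])-g)*1000
    a=np.arctan2(R[1,0],R[0,0]); t=-(yaw-a); 
    print("grasp",g,"yaw",a,"shift mm",d,"turn",t,"open",s["opening"],"F",s["force"],"t",s["t"])
E
python3 - <<'E'
from h import *
c=viewer.get_calibration("top")
P=[onz(c,*p,.056)[:2] for p in [(348.2,200.7),(367,198),(371,221),(351.8,225)]]
print(P,np.mean(P,0))
ax=(P[0]+P[1]-P[2]-P[3]);print(np.arctan2(ax[1],ax[0]),np.linalg.norm(ax)/2)
plan(*np.mean(P,0)-[.05,0],.25,np.arctan2(ax[1],ax[0]))
E
```

```text
[array([ 0.5197, -0.0884]), array([ 0.5233, -0.1402]), array([ 0.4594, -0.1446]), array([ 0.4525, -0.0921])] [ 0.4887 -0.1163]
0.061987296277652856 0.06563721799131585
grasp [ 0.2027 -0.5642  0.2368] yaw 0.3448330759808005 shift mm [ 373.5542 -341.7529  -12.6105] turn 0.2828457797031476 open 0.09266525586637246 F [-0.9113 -0.3357  0.1791] t 0.1
```

Call:
apply_moves(
  deltas=[
    [93,[41,-38,0],0],
    [93,[41,-38,0],0],
    [93,[41,-38,0],0],
    [93,[41,-38,0],0],
    [93,[41,-38,0],0],
  ],
)

```text
t: 0.72
tool_pos: [0.3319, -0.3148, 0.4044]
orientation: [-3.095, -0.538, 0.0]
force: [1.8, -0.6, 0.1]
opening: 0.0929
```

Call:
apply_moves(
  deltas=[
    [93,[41,-38,0],0],
    [93,[41,-38,0],0],
    [93,[41,-38,0],0],
    [93,[44,-38,0],0.14],
    [93,[0,0,0],0.14],
  ],
)

```text
t: 1.35
tool_pos: [0.4385, -0.1135, 0.4044]
orientation: [-3.139, -0.104, 0.0]
force: [-1.1, -0.5, 0.2]
opening: 0.0928
```

```bash
python3 - <<'E'
from h import *
c=viewer.get_calibration("wrist");im=viewer.read_camera("wrist");cv2.imwrite("pics/w1.png",im)
np.save("pics/w1.npy",c,allow_pickle=True)
plan(.4387,-.1163,.25,.06); print(proj(c,[.4887,-.1163,.056]))
E
```

```text
grasp [ 0.4378 -0.1149  0.2373] yaw 0.05782518052225156 shift mm [  0.774    1.4888 -12.6693] turn -0.0021748194777484395 open 0.09293054989891326 F [ 0.028  -0.7814 -0.4434] t 1.4
[325.2684 134.9119]
```

View pics/w1.png

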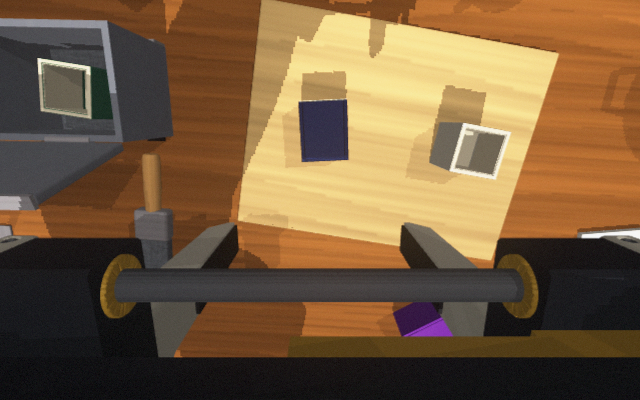

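The wrist view shows the cup's top face with corners (299,102), (347,99), (349,159), (301,162). The mouth (rim line) is at the top, away from the robot, and both sides are free for the fingers.

```bash
python3 - <<'E'
from h import *
c=np.load("pics/w1.npy",allow_pickle=True).item()
P=np.array([onz(c,*p,.056)[:2] for p in [(299,102),(347,99),(349,159),(301,162)]])
ctr=P.mean(0);ax=(P[0]+P[1]-P[2]-P[3])/2;n=ax/np.linalg.norm(ax);yaw=np.arctan2(n[1],n[0])
print(P,ctr,yaw,np.linalg.norm(ax),np.linalg.norm(P[0]-P[1]))
g=ctr+n*.021
plan(*g,.040,yaw)
E
```

```text
[[ 0.5198 -0.0872]
 [ 0.526  -0.1358]
 [ 0.4652 -0.1433]
 [ 0.4586 -0.0925]] [ 0.4924 -0.1147] 0.10403139973410383 0.061312545533885716 0.04894223812563136
grasp [ 0.4378 -0.1149  0.2373] yaw 0.05782518052225156 shift mm [ 75.5983   2.128  197.2837] turn -0.04620621921185227 open 0.09293054989891326 F [ 0.028  -0.7814 -0.4434] t 1.4
```

Call:
apply_moves(
  deltas=[
    [93,[25,1,50],-0.046],
    [93,[25,1,50],0],
    [93,[25,-1,45],0],
    [93,[0,0,40],0],
    [93,[0,0,18],0],
  ],
  grip_force=4,
)

```text
t: 2.02
tool_pos: [0.5106, -0.1109, 0.1987]
orientation: [-3.135, -0.176, 0.007]
force: [0.4, -0.3, -0.6]
opening: 0.0926
```

```bash
python3 - <<'E'
from h import *
plan(.5133,-.1125,.034,.104)
E
```

```text
grasp [ 0.5098 -0.1107  0.0317] yaw 0.11192756852072211 shift mm [ 3.3038  2.1844 -2.3573] turn 0.007927568520722114 open 0.09264149149214944 F [ 0.3533 -0.2984 -0.5834] t 2.025
```

Call:
apply_moves(
  deltas=[
    [93,[3,2,-2],0.008],
    [40,[0,0,0],0],
    [40,[0,0,0],0],
    [40,[0,0,0],0],
    [40,[0,0,0],0],
  ],
  grip_force=5,
)

```text
t: 2.65
tool_pos: [0.5154, -0.1126, 0.2043]
orientation: [3.137, 0.162, 0.001]
force: [0.7, 0.1, -0.0]
opening: 0.0574
```

Call:
apply_moves(
  deltas=[
    [40,[0,0,0],0],
    [40,[0,0,0],0],
  ],
)

```text
t: 2.9
tool_pos: [0.5153, -0.1125, 0.2039]
orientation: [-3.137, -0.162, -0.0]
force: [-0.7, 0.8, 3.7]
opening: 0.05
```

Call:
apply_moves(
  deltas=[
    [40,[-10,0,-13],0],
    [40,[-13,0,-10],0],
    [40,[-15,0,-6],0],
    [40,[-16,0,-2],0],
    [40,[-8,0,1],0],
  ],
)

```text
t: 3.52
tool_pos: [0.4529, -0.1189, 0.2335]
orientation: [-3.137, -0.161, 0.0]
force: [0.0, 0.3, -0.8]
opening: 0.0501
```

```bash
python3 - <<'E'
from h import *
plan(.5133,-.1125,.034,.104)
a=viewer.read_camera("scene")[130:270,170:340];b=viewer.read_camera("wrist")[:300,200:460]
a=cv2.resize(a,(486,400),interpolation=2);b=cv2.resize(b,(312,360))
cv2.imwrite("pics/arc.png",np.hstack([a[:360],b]))
E
```

```text
grasp [ 0.4529 -0.1189  0.0665] yaw 0.1026526679067491 shift mm [60.7781 -0.192  32.5186] turn -0.0013473320932508998 open 0.050079656637020534 F [ 0.0414  0.3198 -0.7504] t 3.525
```

View pics/arc.png

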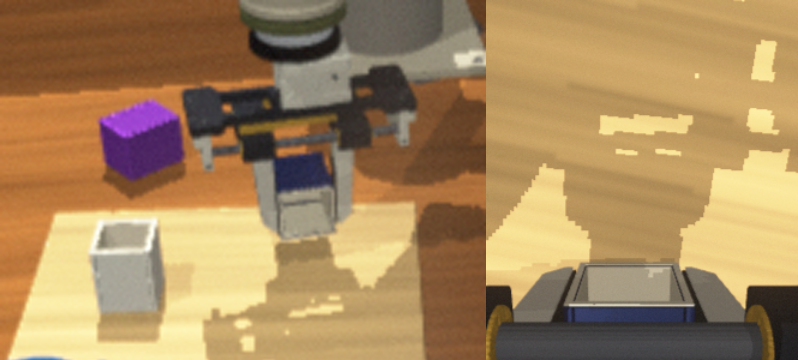

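The scene crop shows the cup still nearly level, with its mouth facing the camera at about (305,212). It was carried rather than swung, so the pads hold it against turning. I'll lift a little and grip at the 3 N minimum, so that gravity swings the foot down.

Call:
apply_moves(
  deltas=[
    [40,[0,0,-8],0],
    [40,[0,0,0],0],
    [40,[0,0,0],0],
    [40,[0,0,0],0],
  ],
  grip_force=3,
)

```text
t: 4.12
tool_pos: [0.4536, -0.1189, 0.2416]
orientation: [-3.137, -0.162, 0.0]
force: [-0.9, 0.6, -1.4]
opening: 0.05
```

```bash
python3 - <<'E'
from h import *
plan(.5133,-.1125,.034,.104)
a=viewer.read_camera("scene")[130:270,170:340];b=viewer.read_camera("wrist")[:300,200:460]
a=cv2.resize(a,(486,400),interpolation=2);b=cv2.resize(b,(312,360))
cv2.imwrite("pics/arc2.png",np.hstack([a[:360],b]))
E
```

```text
grasp [ 0.4536 -0.1189  0.0746] yaw 0.10294576954869561 shift mm [60.0634 -0.1894 40.5918] turn -0.001054230451304386 open 0.04999189457341902 F [-0.8719  0.6369 -1.3774] t 4.125
```

View pics/arc2.png

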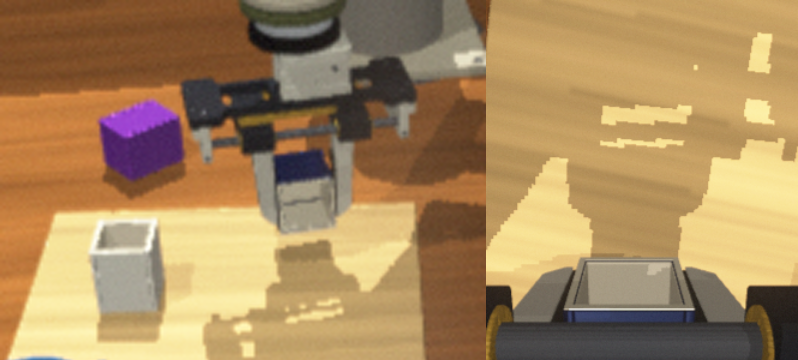

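```bash
cat >> h.py <<'E'
def edge3(c,p,q,L=.05):
    """midpoint of a level edge of length L seen from p to q (edge square to view rows)"""
    o,d=ray(c,*p);_,e=ray(c,*q); s=L/np.linalg.norm(d-e); return o+s*(d+e)/2
E
python3 - <<'E'
from h import *
c=viewer.get_calibration("wrist")
A=edge3(c,(281.7,216.7),(360,216.7));B=edge3(c,(266.7,255),(371.7,255))
print(A,B,np.linalg.norm(A-B),"tilt of mouth axis up",np.degrees(np.arctan2(B[0]-A[0],B[2]-A[2])))
E
```

```text
[ 0.4598 -0.1195  0.0338] [ 0.4577 -0.1186  0.0861] 0.052370465916206456 tilt of mouth axis up -2.333213028655188
```

The cup did not swing: the mouth plane is still vertical within about 2°. I'll bob it gently. The upward jerk at the bottom of each bob raises the effective gravity and works the foot down.

Call:
apply_moves(
  deltas=[
    [40,[0,0,-25],0],
    [40,[0,0,25],0],
    [40,[0,0,-30],0],
    [40,[0,0,30],0],
    [40,[0,0,0],0],
  ],
  grip_force=3,
)

```text
t: 4.85
tool_pos: [0.4527, -0.1188, 0.2402]
orientation: [-3.136, -0.161, 0.005]
force: [-0.4, 0.2, -1.8]
opening: 0.0503
```

```bash
python3 - <<'E'
from h import *
im=viewer.read_camera("wrist");cv2.imwrite("pics/w2.png",im)
S=viewer.read_camera("scene");cv2.imwrite("pics/s2.png",S)
h=cv2.cvtColor(im,cv2.COLOR_BGR2HSV)
for v in range(195,262,6): print(v,"".join("n" if 105<h[v,u,0]<135 and h[v,u,1]>100 else ("w" if h[v,u,1]<60 and h[v,u,2]>110 else ("y" if h[v,u,1]>60 and h[v,u,2]>150 else ".")) for u in range(230,410,3)))
E
```

```text
195 yyyyyyyyyyyyyyywwwwwwwwwwwwwwwwwwwwwwwwwwwwwwwyyyyyyyyyyyyyy
201 yyyyyyyyyyyyyyyw.wwwwwwwwwwwwwwwwwwwwwwwwwwwwwyyyyyyyyyyyyyy
207 yyyyyyyyyyyyyyww...wwwwwwwwwwwwwwwwwwwwwww.wwwyyyyyyyyyyyyyy
213 yyyyyyyyyyyyyyww....wwwwwwwwwwwwwwwwwwww...wwwyyyyyyyyyyyyyy
219 yyyyyyyyyyyyyywww...wwwwwwwwwwwwwwwwwwww...wwwyyyyyyyyyyyyyy
225 yyyyyyyyyywww.www...wwwwwwwwwwwwwwwwwwwww..www.www.yyyyyyyyy
231 yyyyy.wwwwwww.www...wwwwwwwwwwwwwwwwwwwww..www.wwwwww.wyyyyy
237 yyyyww.w.w.w..www...wwwwwwwwwwwwwwwwwwwww..www...w.wwww.yyyy
243 yy..w...ww....www...wwwwwwwwwwwwwwwwwwwww..www......w.w...yy
249 .....ww.......wwww..wwwwwwwwwwwwwwwwwwwww..www..............
255 ..............www...wwwwwwwwwwwwwwwwwwwww.wwww..............
261 wwwwwwwww.....www...wwwwwwwwwwwwwwwwwwwww..www..............
```

```bash
python3 - <<'E'
from h import *
c=viewer.get_calibration("wrist")
print("front rim",edge3(c,(274.5,192),(367,192)));plan(.45,-.1188,.05,.104)
a=cv2.resize(cv2.imread("pics/s2.png")[130:270,170:340],(486,400),interpolation=2);b=cv2.resize(cv2.imread("pics/w2.png")[:300,200:460],(312,360))
cv2.imwrite("pics/arc3.png",np.hstack([a[:360],b]))
E
```

```text
front rim [ 0.4816 -0.1167  0.0595]
grasp [ 0.4531 -0.1187  0.0746] yaw 0.10273897315520691 shift mm [-3.0188 -0.1536 24.6283] turn -0.0012610268447930811 open 0.05010617626073858 F [-0.0463  0.1977 -1.2017] t 4.95
```

View pics/arc3.png

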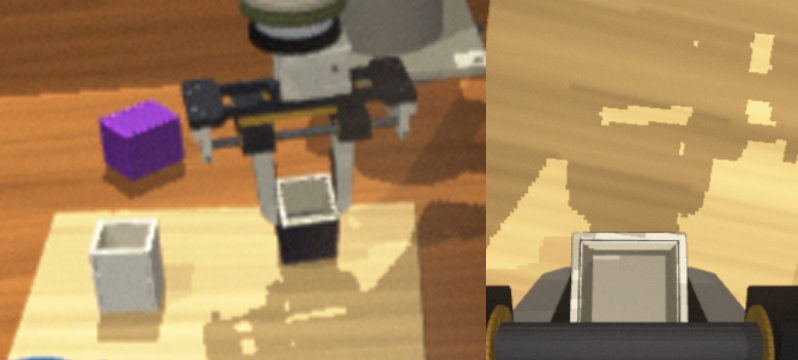

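The cup has swung: in the scene crop its mouth now faces up and forward at (308,198), roughly 50° up. I'll bob it again, then set it down so the front foot edge squares it up.

Call:
apply_moves(
  deltas=[
    [40,[0,0,-30],0],
    [40,[0,0,30],0],
    [40,[0,0,-30],0],
    [40,[0,0,30],0],
    [40,[0,0,0],0],
  ],
  grip_force=3,
)

```text
t: 5.58
tool_pos: [0.4527, -0.1185, 0.2406]
orientation: [-3.136, -0.161, 0.005]
force: [-0.2, 0.8, -1.8]
opening: 0.0498
```

```bash
python3 - <<'E'
from h import *
c=viewer.get_calibration("wrist")
im=viewer.read_camera("wrist");cv2.imwrite("pics/w3.png",im)
h=cv2.cvtColor(im,cv2.COLOR_BGR2HSV)
for v in range(174,225,4): print(v,"".join("n" if 105<h[v,u,0]<135 and h[v,u,1]>100 else ("w" if h[v,u,1]<60 and h[v,u,2]>110 else ("y" if h[v,u,1]>60 and h[v,u,2]>100 else ".")) for u in range(230,410,3)))
plan(.45,-.1188,.05,.104)
E
```

```text
174 yyyyyyyyyyyyyyyyyyyyyyyyyyyyyyyyyyyyyyyyyyyyyyyyyyyyyyyyyyyy
178 yyyyyyyyyyyyyyyyyyyyyyyyyyyyyyyyyyyyyyyyyyyyyyyyyyyyyyyyyyyy
182 yyyyyyyyyyyyyyyyyyyyyyyyyyyyyyyyyyyyyyyyyyyyyyyyyyyyyyyyyyyy
186 yyyyyyyyyyyyyyyyyyyyyyyyyyyyyyyyyyyyyyyyyyyyyyyyyyyyyyyyyyyy
190 yyyyyyyyyyyyyyyyyyyyyyyyyyyyyyyyyyyyyyyyyyyyyyyyyyyyyyyyyyyy
194 yyyyyyyyyyyyyyyyyyyyyyyyyyyyyyyyyyyyyyyyyyyyyyyyyyyyyyyyyyyy
198 yyyyyyyyyyyyyywwwwwwwwwwwwwwwwwwwwwwwwwwwwwwwwyyyyyyyyyyyyyy
202 yyyyyyyyyyyyyywww.wwwwwwwwwwwwwwwwwwwwwwwwwwwwyyyyyyyyyyyyyy
206 yyyyyyyyyyyyyywwwyyywwwwwwwwwwwwwwwwwwwwyy.wwwyyyyyyyyyyyyyy
210 yyyyyyyyyyyyyywwwwywwwwwwwwwwwwwwwwwwwwwywywwwyyyyyyyyyyyyyy
214 yyyyyyyyyyyyyywwwwy.wwwwwwwwwwwwwwwwwwwwwwywwwyyyyyyyyyyyyyy
218 yyyyyyyyyyyyyywwwwy.wwwwwwwwwwwwwwwwwwwwwyywwwyyyyyyyyyyyyyy
222 yyyyyyyyyyyyyywwwyyywwwwwwwwwwwwwwwwwwwww.ywwwyyyyyyyyyyyyyy
grasp [ 0.4526 -0.1185  0.0744] yaw 0.10282506734216139 shift mm [-2.5927  0.0476 24.4443] turn -0.0011749326578386066 open 0.04991023236059112 F [-0.0997  0.5739 -1.051 ] t 5.625
```

Call:
apply_moves(
  deltas=[
    [40,[0,0,-35],0],
    [40,[0,0,35],0],
    [40,[0,0,-35],0],
    [40,[0,0,35],0],
    [40,[0,0,0],0],
  ],
  grip_force=3,
)

```text
t: 6.25
tool_pos: [0.4525, -0.1185, 0.2406]
orientation: [-3.136, -0.161, 0.006]
force: [-0.6, 0.1, -1.4]
opening: 0.0497
```

Call:
apply_moves(
  deltas=[
    [40,[0,0,3],0],
    [40,[-5,0,3],0],
    [40,[-5,0,3],0],
    [40,[-5,0,3],0],
    [40,[0,0,1],0],
  ],
)

```text
t: 6.88
tool_pos: [0.4385, -0.1206, 0.229]
orientation: [3.137, 0.161, 0.001]
force: [2.0, 0.9, 3.4]
opening: 0.0498
```

```bash
python3 - <<'E'
from h import *
c=viewer.get_calibration("wrist")
im=viewer.read_camera("wrist");cv2.imwrite("pics/w4.png",im)
S=viewer.read_camera("scene")
h=cv2.cvtColor(im,cv2.COLOR_BGR2HSV)
for v in range(190,225,3): print(v,"".join("n" if 105<h[v,u,0]<135 and h[v,u,1]>100 else ("w" if h[v,u,1]<60 and h[v,u,2]>110 else ("y" if h[v,u,1]>60 and h[v,u,2]>100 else ".")) for u in range(230,410,3)))
plan(.45,-.1188,.05,.104)
a=cv2.resize(S[130:270,170:340],(486,400),interpolation=2);b=cv2.resize(im[:300,200:460],(312,360))
cv2.imwrite("pics/arc4.png",np.hstack([a[:360],b]))
E
```

```text
190 yyyyyyyyyyyyy..................................yyyyyyyyyyyyy
193 yyyyyyyyyyyyy...................................yyyyyyyyyyyy
196 yyyyyyyyyyyyywwwwwwwwwwwwwwwwwwwwwwwwwwwwwwwwwwwyyyyyyyyyyyy
199 yyyyyyyyyyyyywwwwwwwwwwwwwwwwwwwwwwwwwwwwwwwwwwwyyyyyyyyyyyy
202 yyyyyyyyyyyyywwwwwwwwwwwwwwwwwwwwwwwwwwwwwwwwwwwyyyyyyyyyyyy
205 yyyyyyyyyyyyywwwwywwwwwwwwwwwwwwwwwwwwwwywy.wwwwyyyyyyyyyyyy
208 yyyyyyyyyyyyywwwwwwwwwwwwwwwwwwwwwwwwwwwwy.wwwwwyyyyyyyyyyyy
211 yyyyyyyyyyyyywwwy.wwwwwwwwwwwwwwwwwwwwwwwwyywwwyyyyyyyyyyyyy
214 yyyyyyyyyyyyywww.ywwwwwwwwwwwwwwwwwwwwwwwyww.wwyyyyyyyyyyyyy
217 yyyyyyyyyyyyywwwwywywwwwwwwwwwwwwwwwwwwwwww.wwwyyyyyyyyyyyyy
220 yyyyyyyyyyyyywwwww.wwwwwwwwwwwwwwwwwwwwwwywywwwyyyyyyyyyyyyy
223 yyyyyyyyyyyyywwwww.wwwwwwwwwwwwwwwwwwwwww.yywwwwyyyyyyyyyyyy
grasp [ 0.4387 -0.1206  0.0619] yaw 0.10267805488757831 shift mm [11.4145 -0.6757 11.8565] turn -0.001321945112421688 open 0.049710550955803796 F [2.0658 0.7548 3.9207] t 6.975
```

View pics/arc4.png

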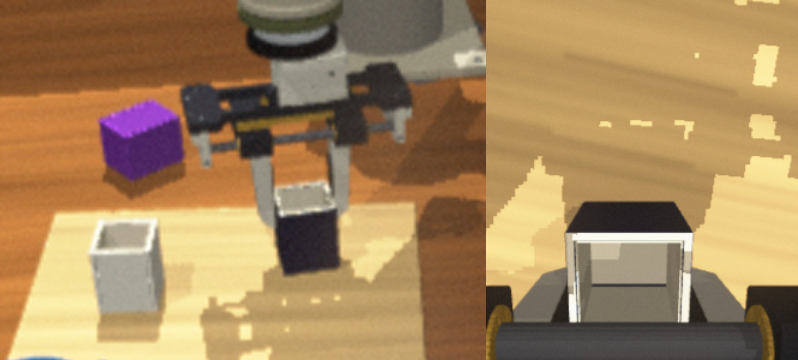

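The scene crop shows the cup nearly upright on the board, mouth up at (305,198), with its front wall visible down to (307,268). I'll estimate the remaining tilt from the rim and foot edges.

```bash
python3 - <<'E'
from h import *
c=viewer.get_calibration("wrist")
im=cv2.imread("pics/w4.png");g=im[155:205,300:340].mean(1).astype(int)
print([(v+155,*g[v]) for v in range(6,46,2)])
A=edge3(c,(269.5,195),(371.5,195));
F=onz(c,321.5,168,.006)
print("rim",A,"foot",F,"tilt deg",np.degrees(np.arctan2(F[0]-A[0],A[2]-F[2])))
E
```

```text
[(161, np.int64(89), np.int64(142), np.int64(177)), (163, np.int64(88), np.int64(141), np.int64(176)), (165, np.int64(88), np.int64(141), np.int64(176)), (167, np.int64(76), np.int64(115), np.int64(143)), (169, np.int64(33), np.int64(32), np.int64(38)), (171, np.int64(33), np.int64(32), np.int64(38)), (173, np.int64(33), np.int64(32), np.int64(37)), (175, np.int64(33), np.int64(32), np.int64(37)), (177, np.int64(34), np.int64(33), np.int64(38)), (179, np.int64(34), np.int64(33), np.int64(38)), (181, np.int64(34), np.int64(33), np.int64(38)), (183, np.int64(34), np.int64(33), np.int64(38)), (185, np.int64(34), np.int64(33), np.int64(38)), (187, np.int64(35), np.int64(33), np.int64(38)), (189, np.int64(35), np.int64(33), np.int64(38)), (191, np.int64(35), np.int64(33), np.int64(38)), (193, np.int64(61), np.int64(50), np.int64(50)), (195, np.int64(242), np.int64(250), np.int64(250)), (197, np.int64(243), np.int64(250), np.int64(250)), (199, np.int64(243), np.int64(250), np.int64(250))]
rim [ 0.4695 -0.1183  0.0623] foot [ 0.4739 -0.1188  0.006 ] tilt deg 4.495794746675617
```

Call:
apply_moves(
  deltas=[
    [54,[0,0,0],0],
    [60,[0,0,0],0],
    [66,[0,0,0],0],
    [70,[0,0,0],0],
    [70,[0,0,0],0],
  ],
)

```text
t: 7.6
tool_pos: [0.4386, -0.1205, 0.2287]
orientation: [-3.137, -0.162, 0.0]
force: [-0.1, -0.8, -0.2]
opening: 0.07
```

Call:
apply_moves(
  deltas=[
    [70,[0,0,-30],0],
    [70,[0,0,-60],0],
    [70,[0,0,-60],0],
    [70,[0,0,-20],0],
    [70,[0,0,0],0],
  ],
)

```text
t: 8.22
tool_pos: [0.4392, -0.1207, 0.4008]
orientation: [3.136, 0.161, 0.006]
force: [0.3, -0.1, -0.0]
opening: 0.0699
```

```bash
python3 - <<'E'
from h import *
c=viewer.get_calibration("wrist");im=viewer.read_camera("wrist");T=viewer.read_camera("top");S=viewer.read_camera("scene")
cv2.imwrite("pics/w5.png",im);cv2.imwrite("pics/t5.png",T);cv2.imwrite("pics/s5.png",S);np.save("pics/w5.npy",c,allow_pickle=True)
plan(.447,-.119,.056,.104)
b=im[:300,160:480];a=cv2.resize(S[130:270,170:340],(440,362),interpolation=2)[:300]
cv2.imwrite("pics/st.png",np.hstack([a,b])); print(proj(c,[.447,-.119,.068]))
E
```

```text
grasp [ 0.4378 -0.1202  0.2298] yaw 0.10275783427325551 shift mm [  9.6701   0.0186 173.8225] turn -0.0012421657267444874 open 0.06998735763251235 F [ 0.3468 -0.3276  0.1179] t 8.375
[317.4541 178.4742]
```

View pics/st.png

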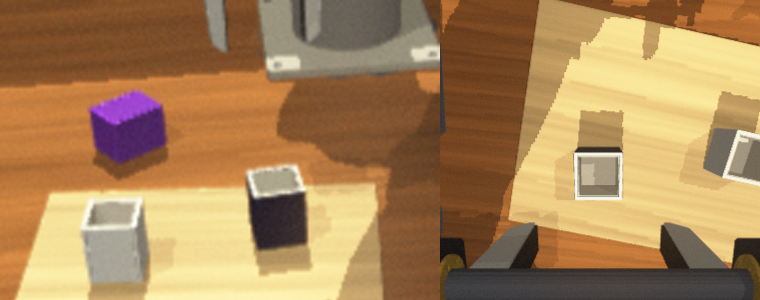

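The cup stands upright on the board, let go. Its mouth square in the wrist picture is centred at about (319,175). Next I'll compute its centre and the case pose from the top picture's rim corners.

```bash
python3 - <<'E'
from h import *
c=np.load("pics/w5.npy",allow_pickle=True).item();t=viewer.get_calibration("top");s=viewer.get_calibration("scene")
P=np.array([onz(c,*p,.068)[:2] for p in [(295,152),(342,152),(343,199),(295,199)]]);ctr=P.mean(0);print("cup",P,ctr)
plan(*ctr,.058,.104)
f=lambda x,y:(x/2.8+165,y/2.8+165)
FL,FR,BR=[onz(t,*f(*p),.1)[:2] for p in [(70,87),(343,53),(358,165)]]
print("FL,FR,BR",FL,FR,BR,np.linalg.norm(FL-FR),np.linalg.norm(FR-BR))
# scene crop: x/2.5+170, y/2.5+130 (second half started at row 294)
g=lambda x,y:(x/2.5+170,(y-294)/2.5+130)
for n,p in dict(FR=(478,487),FL=(740,460),).items(): print(n,onz(s,*g(*p),.1)[:2])
print("catch meet",meet(t,f(212,61),s,g(615,511)))
print("lid top corners scene-left(robot right) etc",g(452,335),g(702,315),"top",f(38,210),f(345,174))
print(meet(t,f(38,210),s,g(702,315)),meet(t,f(345,174),s,g(452,335)))
print("hasp end top",f(182,237),"scene",g(578,296), meet(t,f(182,237),s,g(578,300)))
E
```

```text
cup [[ 0.4717 -0.0937]
 [ 0.4766 -0.1409]
 [ 0.428  -0.1478]
 [ 0.4229 -0.0978]] [ 0.4498 -0.1201]
grasp [ 0.4378 -0.1202  0.2298] yaw 0.10275783427325551 shift mm [ 12.3222   1.3585 171.8143] turn -0.0012421657267444874 open 0.06998735763251235 F [ 0.3468 -0.3276  0.1179] t 8.375
FL,FR,BR [0.5542 0.3265] [0.5677 0.0705] [0.4607 0.0628] 0.25631918673883924 0.10732576895323605
FR [0.5682 0.0709]
FL [0.5601 0.3288]
catch meet (array([0.5784, 0.2013, 0.0662]), np.float64(0.0022497302674621567))
lid top corners scene-left(robot right) etc (350.8, 146.4) (450.8, 138.4) top (178.57142857142858, 240.0) (288.2142857142857, 227.14285714285714)
(array([0.4297, 0.3251, 0.1911]), np.float64(0.003476211649791946)) (array([0.4398, 0.0685, 0.1936]), np.float64(0.0010992512200057964))
hasp end top (230.0, 249.64285714285717) scene (401.2, 130.8) (array([0.3975, 0.2046, 0.2014]), np.float64(0.0039716067115572445))
```

Call:
apply_moves(
  deltas=[
    [75,[12,1,40],0],
    [75,[0,0,50],0],
    [75,[0,0,50],0],
    [75,[0,0,28],0],
    [75,[0,0,0],0],
  ],
)

```text
t: 9.0
tool_pos: [0.4483, -0.1193, 0.2265]
orientation: [-3.134, -0.161, 0.013]
force: [-0.2, 0.5, 0.3]
opening: 0.075
```

Call:
apply_moves(
  deltas=[
    [40,[0,0,0],0],
    [40,[0,0,0],0],
    [40,[0,0,0],0],
    [40,[0,0,0],0],
  ],
  grip_force=12,
)

```text
t: 9.5
tool_pos: [0.4513, -0.1204, 0.2321]
orientation: [3.137, 0.161, 0.003]
force: [-1.2, 0.4, 6.7]
opening: 0.0499
```

```bash
python3 - <<'E'
from h import *
plan(.513,.2605,.20,.042)
E
```

```text
grasp [ 0.4517 -0.1205  0.0651] yaw 0.10281051067235632 shift mm [ 100.3914 -372.5798 -135.0111] turn 0.060810510672356315 open 0.049881399712125254 F [-1.1625  0.3752  6.7307] t 9.5
```

Call:
apply_moves(
  deltas=[
    [40,[10,0,-30],0.06],
    [40,[30,0,-50],0],
    [40,[40,0,-45],0],
    [40,[2,-58,0],0],
    [40,[2,-58,0],0],
  ],
)

```text
t: 10.12
tool_pos: [0.5301, 0.0007, 0.3566]
orientation: [3.141, 0.064, 0.002]
force: [0.6, 1.0, -2.1]
opening: 0.0498
```

Call:
apply_moves(
  deltas=[
    [40,[0,-58,0],0],
    [40,[0,-58,0],0],
    [40,[0,-58,0],0],
    [40,[0,-58,0],0],
    [40,[0,-20,0],0],
  ],
)

```text
t: 10.75
tool_pos: [0.518, 0.2545, 0.3556]
orientation: [-3.14, -0.072, 0.001]
force: [0.5, -1.3, -1.6]
opening: 0.05
```

```bash
python3 - <<'E'
from h import *
c=viewer.get_calibration("wrist");im=viewer.read_camera("wrist");np.save("pics/w6.npy",c,allow_pickle=True);cv2.imwrite("pics/w6.png",im)
plan(.513,.2605,.066,.042)
E
```

```text
grasp [0.5179 0.2554 0.1885] yaw 0.04603937514395093 shift mm [ -4.5827  -5.209  122.5182] turn 0.004039375143950925 open 0.049772869695289684 F [-1.6649  0.0891 -1.5483] t 10.8
```

View pics/w6.png

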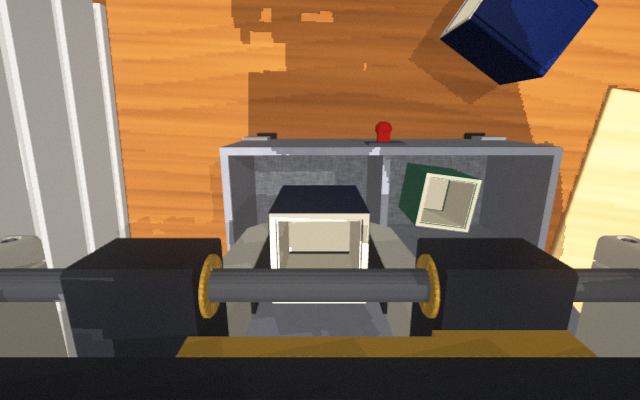

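The wrist picture shows the held cup upright over the empty pocket. The case's front rim runs from (222,148) to (562,148), the middle wall is at (377,152), and the red catch is at (384,130). There is free space around the cup.

```bash
cat >> h.py <<'E'
def case_init():
    c=np.load("pics/w6.npy",allow_pickle=True).item()
    L,R_=onz(c,222,148,.1)[:2],onz(c,562,148,.1)[:2]
    return c,L,R_
E
python3 - <<'E'
from h import *
c,L,R_=case_init()
u=(L-R_);w=np.linalg.norm(u);u/=w;n=np.array([u[1],-u[0]]);m=(L+R_)/2
print(L,R_,w,"yaw",np.arctan2(n[1],n[0]),"front mid",m,"pocket",m-.05*n+.0635*u)
print("catch",onz(c,384,130,.066),"mid wall",onz(c,377,152,.1))
E
```

```text
[0.5597 0.3302] [0.5716 0.0729] 0.2575481666264429 yaw 0.04594667303738699 front mid [0.5657 0.2015] pocket [0.5128 0.2627]
catch [0.5777 0.2018 0.066 ] mid wall [0.5621 0.2125 0.1   ]
```

Call:
apply_moves(
  deltas=[
    [40,[-3,-6,0],0],
    [40,[0,0,35],0],
    [40,[0,0,35],0],
    [40,[0,0,30],0],
    [40,[0,0,10],0],
  ],
)

```text
t: 11.42
tool_pos: [0.5149, 0.2557, 0.2435]
orientation: [3.139, 0.064, -0.006]
force: [-0.7, -0.1, -2.2]
opening: 0.0502
```

Call:
apply_moves(
  deltas=[
    [40,[0,0,4],0],
    [40,[0,0,2],0],
    [40,[0,0,0],0],
    [40,[0,0,0],0],
  ],
)

```text
t: 11.92
tool_pos: [0.5159, 0.2577, 0.2406]
orientation: [-3.14, -0.067, -0.002]
force: [0.5, -0.8, -1.6]
opening: 0.05
```

```bash
python3 - <<'E'
from h import *
plan(.515,.2625,.066,.046)
E
```

```text
grasp [0.5161 0.2577 0.0736] yaw 0.04292109358489273 shift mm [-0.898  -4.8051  7.6228] turn -0.0030789064151072673 open 0.0499738063503308 F [ 0.5146 -0.8168 -1.552 ] t 11.925
```

Call:
apply_moves(
  deltas=[
    [40,[0,-3,3],0],
    [40,[0,0,3],0],
    [40,[0,0,2],0],
    [40,[0,0,1],0],
    [40,[0,0,0],0],
  ],
)

```text
t: 12.55
tool_pos: [0.5156, 0.2606, 0.2321]
orientation: [-3.141, -0.067, -0.001]
force: [-5.5, -3.2, 10.8]
opening: 0.0499
```

Call:
apply_moves(
  deltas=[
    [54,[0,0,-1],0],
    [58,[0,0,0],0],
    [62,[0,0,0],0],
    [66,[0,0,0],0],
    [66,[0,0,0],0],
  ],
)

```text
t: 13.18
tool_pos: [0.5154, 0.2604, 0.2316]
orientation: [3.141, 0.067, -0.0]
force: [-1.2, -0.2, 0.5]
opening: 0.0657
```

Call:
apply_moves(
  deltas=[
    [66,[0,0,-20],0],
    [66,[0,0,-50],0],
    [66,[0,0,-60],0],
    [66,[0,0,-50],0],
    [66,[0,0,0],0],
  ],
)

```text
t: 13.8
tool_pos: [0.5165, 0.2609, 0.4197]
orientation: [-3.137, -0.067, -0.017]
force: [1.2, -0.4, -0.3]
opening: 0.066
```

```bash
python3 - <<'E'
from h import *
c=viewer.get_calibration("wrist");im=viewer.read_camera("wrist");T=viewer.read_camera("top");S=viewer.read_camera("scene")
np.save("pics/w7.npy",c,allow_pickle=True);cv2.imwrite("pics/w7.png",im);cv2.imwrite("pics/t7.png",T);cv2.imwrite("pics/s7.png",S)
plan(.515,.2625,.066,.046)
a=im[60:360,160:560];b=cv2.resize(S[100:250,330:480],(400,400),interpolation=2)[:300]
d=cv2.resize(T[175:265,170:300],(400,277),interpolation=2)
cv2.imwrite("pics/c7.png",np.vstack([np.hstack([a,b]),np.hstack([d,d*0])]))
E
```

```text
grasp [0.5151 0.2604 0.2447] yaw 0.04278450196193015 shift mm [  0.0119  -2.1448 178.6801] turn -0.00321549803806985 open 0.06619477201436608 F [-0.9401  0.753  -0.3414] t 13.95
```

View pics/c7.png

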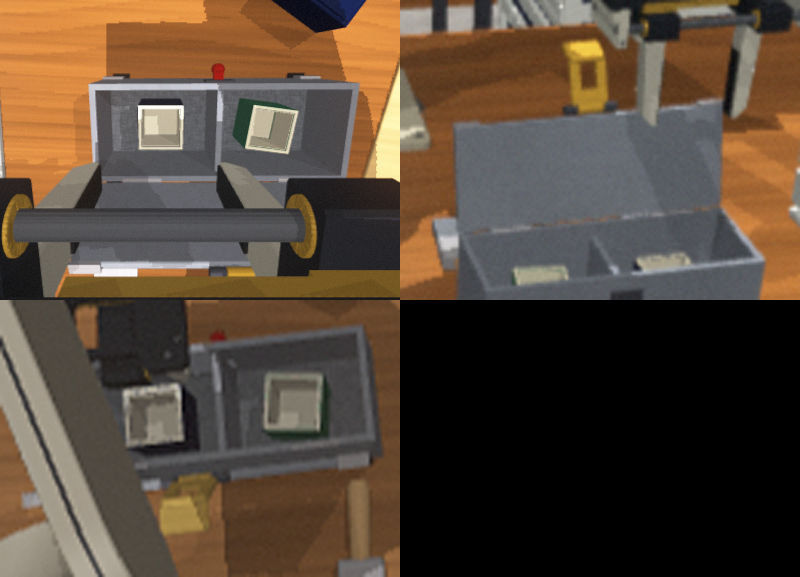

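The wrist crop shows the navy cup upright in the left pocket at (160,127), and the scene crop shows both cup rims in the case. The hasp stands above the lid edge, leaning towards the robot, at (587,75). Next I'll turn the gripper 90° so its long body stays clear of the hasp, then close the fingers to push the lid.

Call:
apply_moves(
  deltas=[
    [0,[0,0,-20],-0.188],
    [0,[0,0,-10],-0.188],
    [0,[0,0,0],-0.188],
    [0,[0,0,0],-0.188],
    [0,[0,0,0],-0.188],
  ],
)

```text
t: 14.58
tool_pos: [0.515, 0.2603, 0.4395]
orientation: [-2.767, -1.487, 0.006]
force: [-0.5, -0.1, -1.6]
opening: 0.0206
```

Call:
apply_moves(
  deltas=[
    [0,[0,0,0],-0.188],
    [0,[0,0,0],-0.188],
    [0,[0,0,0],-0.188],
    [0,[0,0,0],-0.07],
    [0,[0,0,0],0],
  ],
)

```text
t: 15.2
tool_pos: [0.5151, 0.2603, 0.4398]
orientation: [-2.174, -2.266, 0.005]
force: [0.9, 0.9, 0.5]
opening: 0.0001
```

```bash
python3 - <<'E'
from h import *
plan(.385,.275,.26,.046+1.5708); p,R,s=tool();print(R,s["q"])
E
```

```text
grasp [0.5146 0.2601 0.2728] yaw 1.6121899924594247 shift mm [  20.2411 -128.8294   13.1923] turn -0.004610007540575278 open 6.920220617046441e-05 F [0.8852 0.935  0.512 ] t 15.2
[[-0.0414  0.9991 -0.0032]
 [ 0.9991  0.0414 -0.0012]
 [-0.0011 -0.0032 -1.    ]] [0.3791 0.0583 1.5014 0.     1.5854 0.3377]
```

Call:
apply_moves(
  deltas=[
    [0,[5,-50,0],0],
    [0,[5,-50,0],0],
    [0,[5,-30,20],0],
    [0,[0,0,40],0],
    [0,[0,0,29],0],
  ],
)

```text
t: 15.82
tool_pos: [0.3839, 0.2698, 0.3505]
orientation: [-2.176, -2.266, 0.003]
force: [0.0, 0.3, 0.6]
opening: 0.0006
```

Call:
apply_moves(
  deltas=[
    [0,[0,15,0],0],
    [0,[0,15,0],0],
    [0,[0,12,0],0],
  ],
)

```text
t: 16.2
tool_pos: [0.4286, 0.272, 0.3546]
orientation: [2.175, 2.267, 0.003]
force: [-4.1, 0.3, 4.7]
opening: 0.0004
```

```bash
python3 - <<'E'
from h import *
plan(.385,.275,.26,.046+1.5708)
T=viewer.read_camera("scene");cv2.imwrite("pics/s8.png",T)
E
```

```text
grasp [0.4288 0.2722 0.1876] yaw 1.611942149105716 shift mm [  4.6426 -43.5396 -72.4313] turn -0.004857850894284033 open 0.00037421317136684945 F [-4.0974  0.2701  4.6708] t 16.2
```

Call:
apply_moves(
  deltas=[
    [0,[0,18,0],0],
    [0,[0,18,0],0],
    [0,[0,18,0],0],
    [0,[0,16,4],0],
    [0,[0,10,8],0],
  ],
)

```text
t: 16.88
tool_pos: [0.5082, 0.2751, 0.3414]
orientation: [2.174, 2.266, 0.003]
force: [-1.4, 0.2, 2.9]
opening: 0.0006
```

Call:
apply_moves(
  deltas=[
    [0,[0,8,12],0],
    [0,[0,5,12],0],
    [0,[0,3,10],0],
    [0,[0,0,6],0],
    [0,[0,0,0],0],
  ],
)

```text
t: 17.5
tool_pos: [0.5222, 0.2757, 0.2996]
orientation: [-2.173, -2.267, 0.003]
force: [-0.1, 0.4, -0.6]
opening: 0.0003
```

Call:
apply_moves(
  deltas=[
    [0,[0,0,3],0],
    [0,[0,0,3],0],
    [0,[0,0,2],0],
    [0,[0,0,0],0],
  ],
)

```text
t: 18.0
tool_pos: [0.5229, 0.2758, 0.2948]
orientation: [2.174, 2.267, 0.001]
force: [-6.9, -3.3, 14.3]
opening: 0.0003
```

```bash
python3 - <<'E'
from h import *
plan(.385,.275,.26,.046+1.5708)
S=viewer.read_camera("scene");cv2.imwrite("pics/s9.png",S);T=viewer.read_camera("top");cv2.imwrite("pics/t9.png",T)
s=viewer.get_calibration("scene");t=viewer.get_calibration("top")
for n,im,c in(("scene",S,s),("top",T,t)):
    h=cv2.cvtColor(im,cv2.COLOR_BGR2HSV)
    m=((h[...,0]>20)&(h[...,0]<32)&(h[...,1]>150)&(h[...,2]>90)).astype(np.uint8)
    x,y=map(int,proj(c,[.58,.2,.13]));r=np.zeros_like(m);r[y-35:y+35,x-40:x+40]=m[y-35:y+35,x-40:x+40]
    v,u=np.nonzero(r);print(n,(x,y),len(u), (u.min(),u.max(),v.min(),v.max()) if len(u) else "")
E
```

```text
grasp [0.523  0.2759 0.1278] yaw 1.6129284067311271 shift mm [   4.9519 -137.7972 -132.3171] turn -0.003871593268872875 open 0.0003056438495057272 F [-6.9273 -3.3462 14.3346] t 18.0
scene (417, 194) 55 (np.int64(413), np.int64(437), np.int64(161), np.int64(211))
top (235, 180) 5 (np.int64(230), np.int64(243), np.int64(163), np.int64(183))
```

Call:
apply_moves(
  deltas=[
    [0,[0,0,-40],0],
    [0,[0,-20,-50],0],
    [0,[0,-50,-20],0],
    [0,[0,-30,0],0],
    [0,[0,0,0],0],
  ],
)

```text
t: 18.73
tool_pos: [0.4215, 0.2718, 0.4032]
orientation: [2.173, 2.269, 0.002]
force: [0.1, -0.3, 0.3]
opening: 0.0002
```

```bash
python3 - <<'E'
from h import *
plan(.385,.275,.26,.046+1.5708)
S=viewer.read_camera("scene");T=viewer.read_camera("top");W=viewer.read_camera("wrist")
for k,i in zip("stw",(S,T,W)): cv2.imwrite(f"pics/{k}10.png",i)
a=cv2.resize(S[130:240,345:475],None,fx=3,fy=3,interpolation=2) #390x330
b=cv2.resize(T[160:260,180:310],None,fx=3,fy=3,interpolation=2)
b=cv2.copyMakeBorder(b,0,30,0,0,0)
w=cv2.resize(W,(400,250));w=cv2.copyMakeBorder(w,0,0,0,380,0)
np.save("pics/w10.npy",viewer.get_calibration("wrist"),allow_pickle=True)
cv2.imwrite("pics/c10.png",np.vstack([np.hstack([a,b]),w]))
E
```

```text
grasp [0.4216 0.2719 0.2362] yaw 1.6142082235504183 shift mm [  4.7058 -36.4085 -23.8168] turn -0.002591776449581751 open 0.000155895697185554 F [ 0.1357 -0.327   0.2533] t 18.725
```

View pics/c10.png

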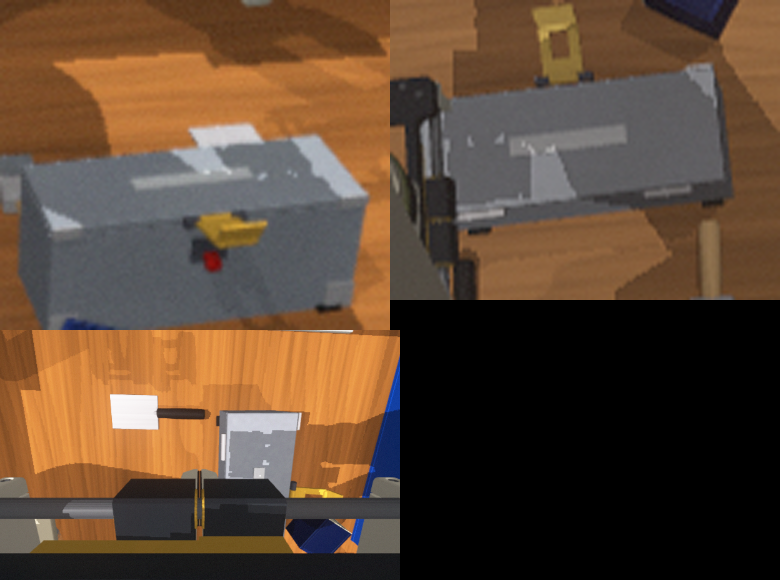

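The lid is shut. The scene crop shows the hasp sticking forward from the lid edge at (235,230), above the red catch at (212,262). The top crop shows it from its pin (562,78) to its tip (553,8).

```bash
python3 - <<'E'
from h import *
s=viewer.get_calibration("scene");t=viewer.get_calibration("top")
tp=lambda x,y:((x-390)/3+180,y/3+160); sp=lambda x,y:(345+x/3,130+y/3)
print("tip",meet(t,tp(553,8),s,sp(245,234)))
print("pin",meet(t,tp(563,78),s,sp(216,217)))
print("catch",meet(t,tp(560,84),s,sp(212,262)))
print("lid front corners z.109",onz(t,*tp(711,65),.109),onz(s,*sp(54,235),.109),onz(s,*sp(366,196),.109))
E
```

```text
tip (array([0.6292, 0.2045, 0.1237]), np.float64(0.0022751177396974362))
pin (array([0.5716, 0.2022, 0.1025]), np.float64(0.0024519523594730224))
catch (array([0.5752, 0.2075, 0.0631]), np.float64(0.008807556381785736))
lid front corners z.109 [0.5716 0.0708 0.109 ] [0.5869 0.0708 0.109 ] [0.5694 0.3262 0.109 ]
```

```bash
python3 - <<'E'
from h import *
plan(.6284,.2186,.179,.046+1.5708)
E
```

```text
grasp [0.4234 0.2716 0.2356] yaw 1.612688212916987 shift mm [-61.4909 202.6194  56.6342] turn -0.004111787083012963 open 0.0002720803641524167 F [ 0.7158 -0.128  -0.2655] t 18.875
```

Call:
apply_moves(
  deltas=[
    [0,[-15,50,0],0],
    [0,[-15,50,0],0],
    [0,[-15,50,0],0],
    [0,[-16,52,10],0],
    [0,[0,0,30],0],
  ],
)

```text
t: 19.5
tool_pos: [0.6316, 0.2169, 0.3615]
orientation: [2.177, 2.262, 0.002]
force: [-0.7, 0.2, 0.5]
opening: 0.0005
```

Call:
apply_moves(
  deltas=[
    [0,[0,0,12],0],
    [0,[0,0,0],0],
    [0,[0,0,0],0],
  ],
)

```text
t: 19.88
tool_pos: [0.6273, 0.2195, 0.3523]
orientation: [2.173, 2.267, 0.003]
force: [-0.1, 1.0, 0.4]
opening: 0.0004
```

```bash
python3 - <<'E'
from h import *
plan(.6284,.2186,.179,.046+1.5708)
E
```

```text
grasp [0.6276 0.2196 0.1853] yaw 1.6133538217150951 shift mm [-1.0447  0.7337  6.344 ] turn -0.0034461782849048994 open 0.0003694144321188381 F [-0.0921  1.0186  0.4186] t 19.875
```

Call:
apply_moves(
  deltas=[
    [0,[0,0,12],0],
    [0,[0,0,12],0],
    [0,[0,0,12],0],
    [0,[0,0,12],0],
    [0,[0,0,12],0],
  ],
)

```text
t: 20.5
tool_pos: [0.6271, 0.2191, 0.2895]
orientation: [-2.174, -2.267, 0.001]
force: [0.6, 0.4, 0.4]
opening: 0.0005
```

Call:
apply_moves(
  deltas=[
    [0,[0,0,12],0],
    [0,[0,0,12],0],
    [0,[0,0,8],0],
    [0,[0,0,0],0],
    [0,[0,0,0],0],
  ],
)

```text
t: 21.12
tool_pos: [0.6275, 0.2192, 0.2592]
orientation: [2.174, 2.267, 0.001]
force: [0.7, 0.1, 1.1]
opening: 0.0002
```

```bash
python3 - <<'E'
from h import *
plan(.6284,.2186,.074,.046+1.5708)
S=viewer.read_camera("scene");cv2.imwrite("pics/s11.png",S)
h=cv2.cvtColor(S,cv2.COLOR_BGR2HSV);m=(h[...,0]>20)&(h[...,0]<32)&(h[...,1]>150)&(h[...,2]>90)
m[:190]=0;m[250:]=0;m[:,:395]=0;m[:,450:]=0
v,u=np.nonzero(m);print(len(u),u.min(),u.max(),v.min(),v.max())
E
```

```text
grasp [0.6277 0.2192 0.0922] yaw 1.6128032585885022 shift mm [-0.669   0.6833 18.2496] turn -0.003996741411497862 open 0.00021875677877369285 F [0.7118 0.1348 1.079 ] t 21.125
113 411 448 190 227
```

Call:
apply_moves(
  deltas=[
    [0,[0,0,8],0],
    [0,[0,0,7],0],
    [0,[0,0,5],0],
    [0,[0,0,0],0],
  ],
)

```text
t: 21.68
tool_pos: [0.627, 0.219, 0.2378]
orientation: [-2.174, -2.267, 0.002]
force: [0.8, 0.4, -0.5]
opening: 0.0005
```

Call:
apply_moves(
  deltas=[
    [0,[0,-4,1],0],
    [0,[0,-4,1],0],
    [0,[0,-3,1],0],
    [0,[0,0,0],0],
  ],
)

```text
t: 22.18
tool_pos: [0.6163, 0.2187, 0.2361]
orientation: [2.174, 2.267, 0.001]
force: [2.2, 0.8, 0.1]
opening: 0.0007
```

Call:
apply_moves(
  deltas=[
    [0,[0,-2,2],0],
    [0,[0,-2,2],0],
    [0,[0,-2,1],0],
    [0,[0,0,0],0],
  ],
)

```text
t: 22.68
tool_pos: [0.613, 0.2185, 0.2346]
orientation: [2.171, 2.263, 0.012]
force: [9.6, -0.5, 8.9]
opening: 0.0008
```

Call:
apply_moves(
  deltas=[
    [0,[0,-1,1],0],
    [0,[0,-1,1],0],
    [0,[0,-1,0],0],
    [0,[0,0,0],0],
  ],
)

```text
t: 23.18
tool_pos: [0.6076, 0.2183, 0.2298]
orientation: [2.174, 2.267, 0.002]
force: [-0.5, -0.3, 4.9]
opening: 0.0003
```

Call:
apply_moves(
  deltas=[
    [0,[0,-2,0],0],
    [0,[0,-2,0],0],
    [0,[0,0,0],0],
  ],
)

```text
t: 23.55
tool_pos: [0.6026, 0.2181, 0.228]
orientation: [-2.173, -2.267, 0.002]
force: [0.0, 1.4, 0.3]
opening: 0.0008
```

Call:
apply_moves(
  deltas=[
    [0,[0,-2,0],0],
    [0,[0,-2,0],0],
    [0,[0,-1,0],0],
    [0,[0,0,0],0],
  ],
)

```text
t: 24.05
tool_pos: [0.5982, 0.2179, 0.2287]
orientation: [-2.174, -2.268, 0.0]
force: [-0.4, 0.1, -0.3]
opening: 0.0006
```

Call:
apply_moves(
  deltas=[
    [0,[0,25,0],0],
    [0,[0,50,-20],0],
    [0,[30,20,-50],0],
    [0,[50,0,-30],0],
    [0,[50,0,0],0],
  ],
)

```text
t: 24.68
tool_pos: [0.6891, 0.353, 0.3339]
orientation: [2.174, 2.264, 0.011]
force: [0.3, 0.2, -0.9]
opening: 0.0004
```

```bash
python3 - <<'E'
from h import *
plan(.6284,.2186,.074,.046+1.5708)
s=viewer.get_calibration("scene");t=viewer.get_calibration("top")
S=viewer.read_camera("scene");cv2.imwrite("pics/s12.png",S)
h=cv2.cvtColor(S,cv2.COLOR_BGR2HSV)
u0,n=np.array([-.046,.999,0]),np.array([.999,.046,0]);pin=np.array([.5716,.202,.1045])
for f in (0,.2,.4): print(f,"lip corners px",[proj(s,pin+e*.017*u0+(.015*np.cos(f)+.057*np.sin(f))*n+[0,0,-.057*np.cos(f)+.015*np.sin(f)]) for e in(1,-1)],"pin",[proj(s,pin+e*.017*u0) for e in(1,-1)])
for v in range(190,236): print(v,"".join("Y" if 18<h[v,u,0]<34 and h[v,u,1]>130 else("R" if (h[v,u,0]<6 or h[v,u,0]>174) and h[v,u,1]>150 else("." if h[v,u,1]<90 else "o")) for u in range(395,445)))
E
```

```text
grasp [0.6902 0.3535 0.1669] yaw 1.6115011385663116 shift mm [-132.5303  -67.8318   92.0555] turn -0.0052988614336884066 open 0.000403899355537962 F [ 0.2578  0.178  -0.9415] t 24.675
0 lip corners px [array([423.1791, 224.4628]), array([409.5603, 226.0938])] pin [array([423.3755, 200.9372]), array([409.5509, 202.4807])]
0.2 lip corners px [array([425.0157, 225.6733]), array([411.2761, 227.3256])] pin [array([423.3755, 200.9372]), array([409.5509, 202.4807])]
0.4 lip corners px [array([426.8221, 225.917 ]), array([412.9562, 227.5867])] pin [array([423.3755, 200.9372]), array([409.5509, 202.4807])]
190 ..................................................
191 ..................................................
192 ..................................................
193 ..................................................
194 ..................................................
195 ..................................................
196 ..................................................
197 ..................................................
198 ..................................................

[... 1334 characters left out ...]
...oYYYYYYYYYYYYYY......................
224 ..............YYYYYYYYYYYYYYo.....................
225 ..............YYYYYYYYYYYYYYo.....................
226 ..............oYYYYYYYYYYYYYY.....................
227 ..............oYYYYYYYYYYYYYY.....................
228 ...............YYYYYYYooooo.......................
229 ...............oooo...............................
230 ..................................................
231 ..................................................
232 ..................................................
233 ..................................................
234 ...........................................ooooooo
235 ...................................ooooooooooooooo
```

The picture numbers show the red nose through the hasp's opening, above the bar, with the lip edge at rows 227–228. That fits a latched hasp. The 9.6 N push force vanished at the snap and the finger then met nothing, so one gentle probe press will confirm it is home.

Call:
apply_moves(
  deltas=[
    [0,[-50,0,0],0],
    [0,[-50,0,30],0],
    [0,[-30,-20,50],0],
    [0,[0,-50,20],0],
    [0,[0,-20,0],0],
  ],
)

```text
t: 25.35
tool_pos: [0.6004, 0.217, 0.2249]
orientation: [-2.174, -2.265, 0.006]
force: [12.2, 3.8, 5.3]
opening: 0.0004
```

Call:
apply_moves(
  deltas=[
    [0,[0,-3,0],0],
    [0,[0,-2,0],0],
    [0,[0,-2,0],0],
    [0,[0,-1,0],0],
    [0,[0,0,0],0],
  ],
)

```text
t: 25.98
tool_pos: [0.5962, 0.2179, 0.2294]
orientation: [2.174, 2.267, 0.003]
force: [5.9, 1.2, 0.1]
opening: 0.0001
```

Call:
apply_moves(
  deltas=[
    [0,[0,-1,0],0],
    [0,[0,-1,0],0],
    [0,[0,-1,0],0],
    [0,[0,0,0],0],
  ],
)

```text
t: 26.48
tool_pos: [0.5941, 0.218, 0.2304]
orientation: [2.172, 2.265, 0.008]
force: [10.8, 2.5, 0.4]
opening: 0.0006
```

Call:
apply_moves(
  deltas=[
    [0,[0,-1,0],0],
    [0,[0,-1,0.5],0],
    [0,[0,-1,0.5],0],
    [0,[0,0,0],0],
  ],
)

```text
t: 26.98
tool_pos: [0.5924, 0.2181, 0.2307]
orientation: [2.171, 2.263, 0.014]
force: [15.6, 3.6, 1.4]
opening: 0.0002
```

The tool only tilts and the force rises steadily (6, 11, 16 N) with no further give, so the hasp is at its stop. I'll retreat and check.

Call:
apply_moves(
  deltas=[
    [0,[0,6,0],0],
    [0,[0,25,0],0],
    [0,[0,50,-20],0],
    [0,[0,20,-55],0],
    [0,[0,0,-55],0],
  ],
)

```text
t: 27.6
tool_pos: [0.6908, 0.2213, 0.3569]
orientation: [-2.174, -2.265, 0.005]
force: [0.2, 0.4, 0.1]
opening: 0.0004
```

```bash
python3 - <<'E'
from h import *
s=viewer.get_calibration("scene")
S=viewer.read_camera("scene");A=cv2.imread("pics/s12.png")
d=cv2.absdiff(S,A).max(2)[195:232,400:430];print("hasp region change vs before probe: mean",d.mean(),"max",d.max())
h=cv2.cvtColor(S,cv2.COLOR_BGR2HSV)
for v in range(200,231,3): print(v,"".join("Y" if 18<h[v,u,0]<34 and h[v,u,1]>130 else("R" if (h[v,u,0]<6 or h[v,u,0]>174) and h[v,u,1]>150 else ".") for u in range(400,430)))
B=cv2.imread("pics/s0.png") if 0 else cv2.imread("pics/scene0.png")
for n,(x0,x1,y0,y1) in dict(white=(200,232,205,240),mugs_jar=(160,355,255,320)).items(): print(n,"change vs start",cv2.absdiff(S,B).max(2)[y0:y1,x0:x1].mean())
print(onz(s,412,227,.047),robot.read_state()["force"],robot.read_state()["t"])
order.close_job()
E
```

```text
hasp region change vs before probe: mean 4.63063063063063 max 59
200 ..............................
203 ............YYYYYYYYYYY.......
206 ..........YYYYYYYYYYYYY.......
209 .........YYYYYYYYYYYYYY.......
212 .........YYYY......YYYY.......
215 .........YYY.RRRRR.YYY........
218 ........YYYYY.RRRR..YY........
221 ........YYYYYYYYYYYYYY........
224 .........YYYYYYYYYYYYYY.......
227 ..........YYYYYYYYYYYYYY......
230 ..............................
white change vs start 16.801785714285714
mugs_jar change vs start 13.82508875739645
[0.5911 0.1906 0.047 ] [1.555  0.6202 7.4996] 27.65
the job is handed in; nothing more can be done
```

The whole job was carried out and handed in at about 27.7 s of the allowed 72 s; no verdict is reported.

**What I did**
- **Cup:** I gripped the navy cup near its rim and lifted it. At first it would not swing. With the lightest grip and a few bobs the foot swung down. I set it upright on the board, let go, took it again from above and set it mouth up in the empty pocket.
- **Lid and hasp:** I pushed the lid shut from behind; the fingertips stopped at 109 mm, its shut height. I then swung the hasp down and pressed the lip in. The push showed about 10 N, then dropped to zero at the snap. The largest reading I saw while pressing it was 16 N.

**Last checks**
- **Cup:** pictures showed it upright on the board and then upright in the pocket, before the lid closed. It was not visible after that.
- **Hasp:** the red nose showed through the hasp's opening above the bar, unchanged after a second press that met a firm stop. I judged it home by pixels and force only; the camera was too coarse to measure the last 0.1 rad.

**What did not come out clean**
- **Other objects:** a simple picture difference around the white cup, mugs and jar was not zero (about 14 to 17 grey levels on average). I took this to be the arm and its shadows and did not confirm it. I never touched them.
- **Wrist force:** the last reading was 7.5 N upward, just after a reading of 0.1 N. The arm was in free air just after a quick lift, so I took it as a leftover from that motion.

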